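Shake the sprung cup empty over the warming tray

TASK

Lift the blue cup, which leans mouth down in the white draining rack, and carry it smoothly, so that none of the three brass bars nipped inside it comes out early, to the paper-lined tray on the warming plate. Hold it mouth down just above the tray (about a hand's breadth at most, so that the bars do not drop hard) and shake it up and down until you feel by its weight that the last bar has dropped into the tray, then stand the empty cup mouth down and level near the middle of the green mat and let go of it. Leave the other things on the bench where they are.

Things in the scene. Friction and masses are not known exactly. Their poses are not given: they have to be found in the camera images.
- cup_centre (a point): Centre of the blue plastic cup, an upturned square beaker with a white band at its mouth: 58 (x) by 60 (y) by 110 mm (z), walls 3 mm, 220 g empty. z points from the open mouth (55 mm below) to the closed end (55 mm above). At the start it leans 33 degrees (0.58 rad) in the rack, closed end up and to the rack's -x. Grip its y sides near the closed end, fingers along its -z or up to 25 degrees off; level when z is vertical.
- cup: The same cup; origin at the centre of its mouth, z to the closed end. Inside, in a row along x, are three pockets, in each a brass bar nipped against the pocket wall by a sprung steel tongue 22 to 44 mm above the mouth. A nip carries 1.1 to 1.7 times its bar's weight, so bars stay in if the cup is carried smoothly.
- bar1_centre (a point): Centre of a brass bar 14 by 24 by 60 mm (x, y, z), 135 to 165 g, at the start hidden in the cup, its z along the cup's, its lower end 30 mm inside the mouth. It slips out some mm at each stroke in which the cup is jerked up (or stopped in going down) at more than 1.5 to 7 m/s2; after 68 mm it is past the tongue (38 mm of it out of the mouth) and falls. Quick strokes of 40 mm do it.
- bar2_centre (a point): Centre of the second brass bar, alike; in the middle pocket. Up and down strokes of 40 mm, each taking about 0.13 s, free all the bars; strokes of 0.22 s free only the looser ones, slowly. The number of strokes needed differs from bar to bar and from day to day.
- bar3_centre (a point): Centre of the third brass bar, alike; in the pocket on the cup's +x side.
- rack: White draining rack, fixed, base 150 by 100 mm; origin under its centre. The cup's mouth rests on a sloping foot, its centre at (35, 0, 46) mm in the rack's frame; a back rest on the rack's -x side reaches 70 mm up the cup, side cheeks 30 mm up with 2 mm to spare. The cup comes out along its own axis.
- tray_floor (a point): Centre of the inner floor of the steel tray lined with white paper: inside 242 (x) by 212 (y) mm, rim 30 mm above the floor, fixed on an aluminium slide-warming plate 300 by 260 mm; the floor is 48 mm above the bench. x and y along the tray's sides.
- mat_top (a point): Centre of the top of the green drying mat, 160 by 160 mm, 6 mm thick, fixed to the bench.
- bowl: White porcelain bowl, 90 mm across, 45 mm high (bystander; origin under its centre).
- pot_lid: Pale plastic lid, 104 mm across, 8 mm thick, lying on the bench (bystander).
- amber: Amber bottle 70 mm across, 140 mm high, at the left (bystander).
- stain_jar: Square green glass staining jar with white lid, 64 by 64 by 102 mm, at the right (bystander).
- block_stack: White plastic box 85 by 60 by 35 mm, at the left (bystander).
- block_tray: Orange block tray 130 by 90 by 25 mm, open, with six cells, at the right (bystander).

How it is judged:
By the outcome, as a careful person would: the job done as asked, in the order asked, and still so for the second after the job is handed in, with the robot touching nothing.
It also fails if it takes over 64 s, if anything falls off the work surface, if the arm or the gripper's body presses on something with over 40 N, if the wrist force passes 120 N, or if a joint passes its speed limit or range.

ROBOT

A 6-joint arm with a two-finger parallel gripper is mounted at the origin on the work surface. World frame = base frame: x ahead of the robot, y to its left, z up, the work surface at z = 0. Lengths are in m, angles in rad, forces in N, time in s.
With the tool pointing down it reaches from about 0.25 to 0.725 m from the base axis. Payload 4 kg.
Tool frame: the origin (TCP) lies on the centre line of the jaws, within the pads' length; the fingertips stand tip_reach ahead of it and the grasp point (between the pads) lies 5 mm behind it (tip_reach is the distance from the TCP to the fingertips, in m); z points along the fingers, y is the direction in which the jaws open and shut (so a half turn about z gives the same grasp; the last joint's range is limited). The gripper opens to 85 mm and grips with 20 to 120 N. Pads are 22 mm wide; open, the fingers measure 114 mm over their backs; the gripper's body (76 mm by 85 mm) begins 54 mm behind the grasp point. The pads swing forward as they close: fully open they stand 13 mm farther back than shut.
Start: joints at [-1.332, 0.241, 0.005, 1.335, 0, 1.571], TCP at [0.118, -0.486, 0.221] pointing down, gripper open.
Joint ranges: [-2.72, 2.72], [-1.05, 1.87], [-1.09, 1.28], [-1.99, 2.15], [-1.42, 1.44], [-3.14, 3.14]. Speed limits (rad/s): [2.79, 2.79, 3.14, 3.14, 3.14, 3.14].

INTERFACE

Orientations are given as a unit quaternion [x, y, z, w].
In Python, from workcell import * gives the robot as it stands.
- The arm moves only by the tool arm_command, never from a script. Its arguments are lists of equal length, an entry for each row: "translation": the shift along the tool's x, y, z in cm, a list of three; "turn": the turn about the tool's z in rad; "hand": the closure, from 0 (fully open) to 1 (shut). In form: {"translation": [[x, y, z], ...], "turn": [turn, ...], "hand": [hand, ...]}. A call has 1 to 5 rows; each row is the pose to reach, as a shift and turn from the pose commanded when the call began, along the tool's axes at that moment; what a row does not reach only later rows make up. A row lasts 1/12 s, in which the tool goes at most 41.7 mm and 7.16 degrees, less where a joint would pass 70% of its speed; a pose out of reach is approached as far as the arm can. A call with a gripper value outside its range is refused whole. The fingers move at their own pace and stop on an object; the grip force is fixed at half the most. Time passes only in rows, so rows that repeat a pose let the fingers close. It gives the time, the measured TCP pose, the force and the opening at its end, in the units of the state.
- get_obs(): the state, without advancing time (a new reading comes with each control period).
- camera(name): name is "scene" or "top" or "wrist"; returns (picture, depth): 420x560x3 uint8, red, green, blue; 420x560 float32, m along the optical axis (not along the pixel's ray), 0 where there is no reading.
- camera_info(name): a dict with "mtx" (3x3 intrinsics, pixels), "dist_coeffs" ([k1, k2, p1, p2, k3] as OpenCV has them; the pictures are not rectified), "world_to_cam" (4x4, takes a point from world to camera coordinates). Camera axes: x right, y down, z forward; pixel columns grow to the right and rows downward; lengths in m; the calibration is good to about 2 mm. A picture is of the moment at which its call begins: read the wrist's pose just before it. camera_info takes no time and is no camera call; for the wrist camera it gives the pose at the moment of the call.
- job_done(): hands the job in, once; it reports no verdict.
Trained networks look in the newest picture that a camera, given by its name, has taken for a name from the list of things; names that differ only in an ending like _2 or _b are one class to them, and where a whole thing is asked for, a point or a joint stands for the part that bears it (a point fixed in the world has none). Each returns a list of dicts, best first, with "conf" (0 to 1); they miss things now and then, are a little off and sometimes report something else, mostly with a low value. They report only what shows in the picture. A call takes as long as a camera call.
- search_frame(camera, name): "location" ([row, column] in pixels, amid what is visible of it).
- spot_point(camera, name): "location" ([row, column] in pixels: a listed point, or the origin of a listed thing).
The state is a dict: "clock": time; "joint_pos": joint angles; "joint_vel": joint speeds; "tau": joint torques, N m; "eef_pos": TCP position; "tool_rot": TCP orientation; "ft_force": force on the tool from outside, world axes, zero at the start; "ft_torque": the same for the moment, N m; "grip_width": finger opening in m.
Only numpy, scipy, OpenCV 4.12 (cv2) and the standard library are available. Lean on these libraries where they do the work, as an engineer would, in place of code of your own. Each camera call takes 0.05 s, during which the arm holds its last target. There are 200 camera calls.

## Working session

There is one attempt and no reset: what is moved stays moved. The work goes in short steps, Python scripts to look and compute and a tool call to move; the robot and the scene stay as the last step left them, time stands still between calls to the robot, and variables do not carry over. Pictures are saved under pics/ and viewed, about 8 in all and at most 12, crops included, and the job is handed in when it is done.

Besides the shell and the picture viewer there is one more tool, called after ">>>" by a JSON object that holds its "api" and its "payload", one argument or row to a line. arm_command: Moves the arm, as the interface text tells. Its arguments: {"type":"object","properties":{"translation":{"type":"array","items":{"type":"array","items":{"type":"number"}}},"turn":{"type":"array","items":{"type":"number"}},"hand":{"type":"array","items":{"type":"number"}}},"required":["translation","turn","hand"]}

```bash
mkdir -p pics; ls
cat > h.py <<'E'
from workcell import *
import numpy as np, cv2
def unproj(info,rc,d=None,z=None):
    K=np.array(info["mtx"]);D=np.array(info["dist_coeffs"]);T=np.linalg.inv(np.array(info["world_to_cam"]))
    p=cv2.undistortPoints(np.array([[[rc[1],rc[0]]]],float),K,D)[0,0]
    v=np.array([p[0],p[1],1.])
    if d is None:
        w=T[:3,:3]@v; d=(z-T[2,3])/w[2]
    return T[:3,:3]@(v*d)+T[:3,3]
def dep(D,rc,r=2):
    y,x=int(round(rc[0])),int(round(rc[1])); a=D[max(0,y-r):y+r+1,max(0,x-r):x+r+1]; a=a[a>0]
    return float(np.median(a)) if a.size else None
def save(n,img): cv2.imwrite(f"pics/{n}.png",img[:,:,::-1])
E
python3 - <<'E'
from h import *
np.set_printoptions(precision=4,suppress=True)
print(get_obs())
for c in ["scene","top"]:
    im,D=camera(c); I=camera_info(c); save(c+"1",im); np.save(c+"D.npy",D)
    for n in ["cup_centre","cup","rack","tray_floor","mat_top"]:
        for r in spot_point(c,n)[:2]:
            d=dep(D,r["location"]); print(c,n,np.round(r["location"],1),round(r["conf"],2),None if d is None else unproj(I,r["location"],d))
a=cv2.imread("pics/scene1.png");b=cv2.imread("pics/top1.png")
cv2.imwrite("pics/both.png",cv2.resize(np.vstack([a,b]),(448*1,672))[:600] if 0 else cv2.resize(np.hstack([a,b]),(800,300)))
E
```

```text
pics
{'clock': 0.0, 'joint_pos': array([-1.332 ,  0.2414,  0.0037,  1.3351, -0.    ,  1.5708]), 'joint_vel': array([-0.0017,  0.0003, -0.0002, -0.0006, -0.0006,  0.0002]), 'tau': array([  0.0016, -37.2319,  25.2407,   0.0168,  -0.0001,  -0.    ]), 'eef_pos': array([ 0.1181, -0.4852,  0.2201]), 'tool_rot': array([ 0.9929,  0.1191, -0.0001, -0.001 ]), 'ft_force': array([ 0.1681, -0.6018, -0.4294]), 'ft_torque': array([-0.0128,  0.0367, -0.0114]), 'grip_width': 0.08512656208837266}
scene cup_centre [264.5 379.8] 0.64 [0.6205 0.3354 0.1073]
scene cup_centre [278.6 445.4] 0.48 [0.62   0.4905 0.1234]
scene cup [283.9 372.9] 0.93 [0.6489 0.3312 0.0638]
scene cup [227. 385.] 0.39 [0.338  0.2907 0.0052]
scene rack [287.3 378.3] 0.95 [0.6537 0.3464 0.063 ]
scene tray_floor [240.1 271.4] 0.93 [0.5858 0.0227 0.0475]
scene mat_top [210.8 173.4] 0.64 [ 0.5423 -0.3391  0.0058]
top cup_centre [156.  164.1] 0.61 [0.5951 0.3292 0.1444]
top cup [152.4 172.5] 0.92 [0.6109 0.3108 0.1163]
top rack [163.9 172.4] 0.56 [0.5732 0.3057 0.1379]
top tray_floor [162.5 271.1] 0.58 [0.5949 0.0198 0.0502]
top tray_floor [184.4 387.3] 0.39 [ 0.537  -0.3469  0.0067]
top mat_top [182.7 385.1] 0.66 [ 0.5423 -0.3399  0.0068]
```

View pics/scene1.png

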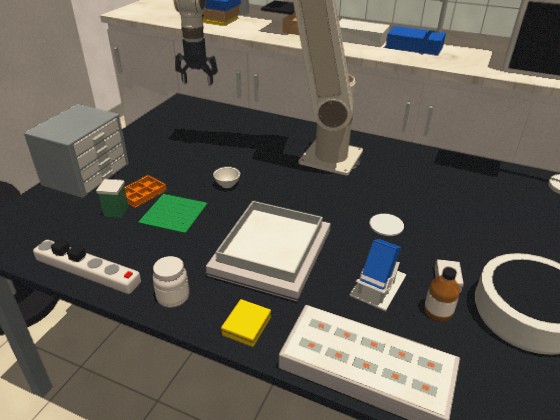

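View pics/top1.png

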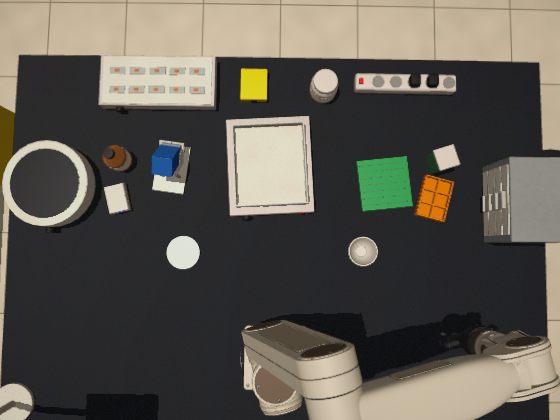

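Run:
```python
from h import *
np.set_printoptions(precision=4,suppress=True)
P={}
for c in ["scene","top"]:
    im=cv2.imread(f"pics/{c}1.png")[:,:,::-1];D=np.load(c+"D.npy");I=camera_info(c)
    yy,xx=np.mgrid[:420,:560]; K=np.array(I["mtx"]);T=np.linalg.inv(I["world_to_cam"])
    p=cv2.undistortPoints(np.stack([xx,yy],-1).reshape(-1,1,2).astype(float),K,np.array(I["dist_coeffs"])).reshape(420,560,2)
    W=np.dstack([p,np.ones((420,560))])*D[...,None]@T[:3,:3].T+T[:3,3]
    hsv=cv2.cvtColor(np.ascontiguousarray(im),cv2.COLOR_RGB2HSV)
    roi=(abs(W[...,0]-.61)<.13)&(abs(W[...,1]-.33)<.1)&(D>0)
    blue=roi&(hsv[...,0]>95)&(hsv[...,0]<130)&(hsv[...,1]>120)&(hsv[...,2]>40)
    white=roi&(hsv[...,1]<60)&(hsv[...,2]>110)
    B=W[blue];Wh=W[white]; P[c]=(B,Wh)
    print(c,len(B),B.min(0),B.max(0),B.mean(0))
    # normals via plane clusters
    base=Wh[(Wh[:,2]<.02)&(Wh[:,2]>.0)]; print("base",len(base),cv2.minAreaRect(base[:,:2].astype(np.float32)*1000), base[:,2].mean())
    np.savez(c+"_c.npz",B=B,W=Wh)
    if c=="top":
        for nm,m,g in (("tray",(hsv[...,1]<70)&(hsv[...,2]>90)&(abs(W[...,0]-.59)<.2)&(abs(W[...,1]-.02)<.18)&(W[...,2]>.02),0),("mat",(hsv[...,0]>40)&(hsv[...,0]<85)&(hsv[...,1]>120)&(W[...,2]<.02)&(abs(W[...,0]-.54)<.15)&(abs(W[...,1]+.34)<.12),0)):
            print(nm,cv2.minAreaRect(W[m][:,:2].astype(np.float32)*1000))
    if c=="top": crop=im[120:210,100:240]
    else: crop=im[220:320,320:460]
    save(c+"crop",cv2.resize(np.ascontiguousarray(crop),None,fx=5,fy=5,interpolation=cv2.INTER_CUBIC))
    # iterative ransac planes of blue
    R=B.copy();rng=np.random.default_rng(0)
    for k in range(3):
        best=None
        if len(R)<30:break
        for _ in range(500):
            a=R[rng.choice(len(R),3,False)];n=np.cross(a[1]-a[0],a[2]-a[0])
            if np.linalg.norm(n)<1e-6:continue
            n/=np.linalg.norm(n);inl=abs((R-a[0])@n)<.003
            if best is None or inl.sum()>best.sum():best=inl
        Q=R[best];m=Q.mean(0);n=np.linalg.svd(Q-m)[2][2];n*=np.sign(n[2]) ;print(" plane",len(Q),m,n,Q.min(0),Q.max(0));R=R[~best]
```

```text
scene 1129 [ 0.4816  0.2765 -0.0051] [0.6555 0.3694 0.155 ] [0.6111 0.3343 0.1109]
base 593 ((625.1060791015625, 339.96160888671875), (223.81346130371094, 129.21031188964844), 6.733950138092041) 0.006473455919857369
 plane 745 [0.6171 0.3309 0.1115] [ 0.8281 -0.1279  0.5458] [0.5858 0.2992 0.0601] [0.6541 0.3633 0.1532]
 plane 135 [0.597  0.3631 0.1067] [0.1343 0.9909 0.006 ] [0.5511 0.3549 0.0557] [0.6494 0.3694 0.1496]
 plane 97 [0.6101 0.3323 0.1148] [ 0.8269 -0.1317  0.5467] [0.583  0.2997 0.0587] [0.6434 0.3579 0.1502]
top 737 [ 0.5395  0.2991 -0.0077] [0.64   0.4024 0.1578] [0.586  0.3314 0.123 ]
base 660 ((580.0621948242188, 336.1259765625), (100.71681213378906, 150.51785278320312), 82.4297866821289) 0.008258906536035749
tray ((615.72412109375, 42.183982849121094), (357.70098876953125, 292.0213928222656), 3.72676944732666)
mat ((541.7150268554688, -337.4299621582031), (162.50762939453125, 163.65130615234375), 6.282879829406738)
 plane 247 [0.6122 0.3313 0.12  ] [ 0.8263 -0.1116  0.5521] [0.585  0.2991 0.078 ] [0.64   0.364  0.1578]
 plane 232 [0.5659 0.3363 0.1379] [-0.5605  0.0853  0.8237] [0.5395 0.3055 0.1202] [0.591  0.3681 0.1542]
 plane 118 [0.5855 0.3053 0.1022] [-0.1342 -0.991   0.0013] [0.5418 0.2992 0.0571] [0.6326 0.3135 0.149 ]
```

View pics/topcrop.png

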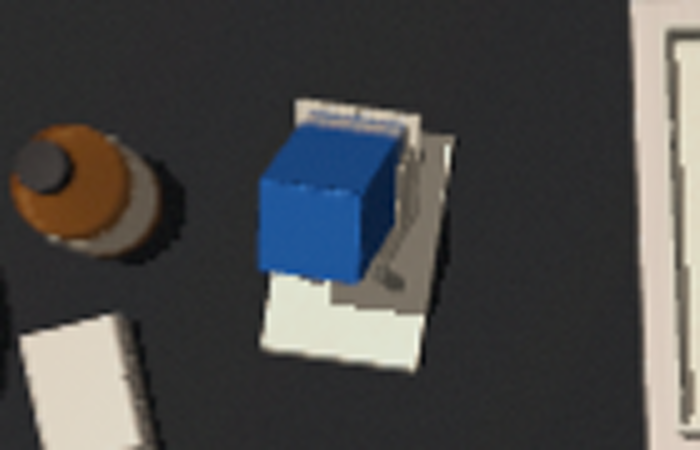

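View pics/scenecrop.png

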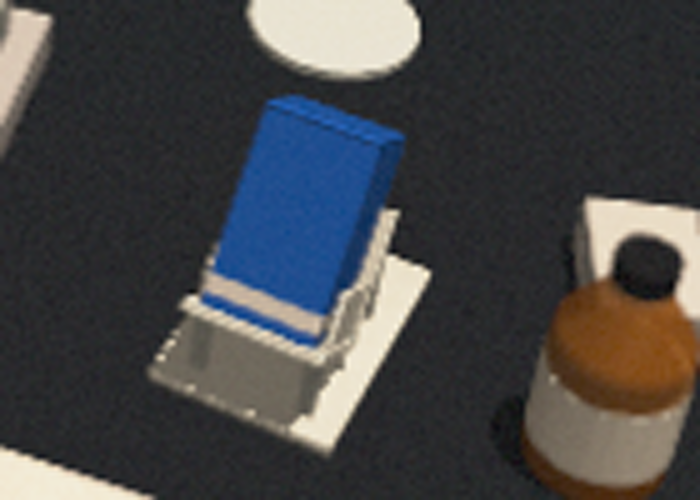

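>>> {"api": "arm_command", "payload": {
  "translation": [
    [2.7,-2.9,-0.4],
    [5.4,-5.9,-0.8],
    [8.2,-8.8,-1.2],
    [10.9,-11.7,-1.6],
    [13.6,-14.7,-2]
  ],
  "turn": [0.075,0.15,0.225,0.3,0.3735],
  "hand": [0,0,0,0,0]
}}

```text
clock: 1.02
eef_pos: [0.2161, -0.3094, 0.2412]
tool_rot: [0.998, -0.07, 0.0, 0.0]
ft_force: [1.1, -0.3, 0.1]
grip_width: 0.0853
```

>>> {"api": "arm_command", "payload": {
  "translation": [
    [1.5,-3.7,0],
    [2.9,-7.4,0],
    [4.4,-11.2,0],
    [5.9,-14.9,0],
    [7.3,-18.6,0]
  ],
  "turn": [0,0,0,0,0],
  "hand": [0,0,0,0,0]
}}

```text
clock: 1.43
eef_pos: [0.3136, -0.1346, 0.2414]
tool_rot: [0.998, -0.068, 0.001, 0.0]
ft_force: [0.7, -1.7, -0.0]
grip_width: 0.0854
```

>>> {"api": "arm_command", "payload": {
  "translation": [
    [1.5,-3.7,0],
    [2.9,-7.4,0],
    [4.4,-11.2,0],
    [5.9,-14.9,0],
    [7.3,-18.6,0]
  ],
  "turn": [0,0,0,0,0],
  "hand": [0,0,0,0,0]
}}

```text
clock: 1.85
eef_pos: [0.3964, -0.0272, 0.2412]
tool_rot: [0.999, -0.045, 0.001, -0.015]
ft_force: [-0.5, -0.6, 0.6]
grip_width: 0.0854
```

>>> {"api": "arm_command", "payload": {
  "translation": [
    [1.5,-3.7,0],
    [2.9,-7.4,0],
    [4.4,-11.2,0],
    [5.9,-14.9,0],
    [7.3,-18.6,0]
  ],
  "turn": [0,0,0,0,0],
  "hand": [0,0,0,0,0]
}}

```text
clock: 2.27
eef_pos: [0.4535, -0.0021, 0.2448]
tool_rot: [0.999, -0.023, -0.0, -0.03]
ft_force: [0.2, -0.5, -0.1]
grip_width: 0.0851
```

```bash
cat >> h.py <<'E'
from scipy.spatial.transform import Rotation as Rn
def cloud(D,I):
    yy,xx=np.mgrid[:420,:560];T=np.linalg.inv(I["world_to_cam"])
    p=cv2.undistortPoints(np.stack([xx,yy],-1).reshape(-1,1,2).astype(float),np.array(I["mtx"]),np.array(I["dist_coeffs"])).reshape(420,560,2)
    return np.dstack([p,np.ones((420,560))])*D[...,None]@T[:3,:3].T+T[:3,3]
def goto(p,ax=None):
    o=get_obs();R=Rn.from_quat(o["tool_rot"]).as_matrix();print("at",o["clock"],o["eef_pos"],"x-axis",R[:,0],"shift cm",100*R.T@(np.array(p)-o["eef_pos"]))
E
python3 - <<'E'
from h import *
np.set_printoptions(precision=4,suppress=True)
goto([.5764,.3352,.1158])
im,D=camera("wrist");I=camera_info("wrist");save("w1",im);W=cloud(D,I)
np.savez("w1.npz",W=W,im=im)
try: print(tip_reach)
except Exception as e: print(e)
W2=cloud(np.load("topD.npy"),camera_info("top"))
m=(abs(W2[...,0]-.59)<.17)&(abs(W2[...,1]-.02)<.16)
for lo,hi in((.035,.0445),(.0445,.053),(.07,.085)):
    q=W2[m&(W2[...,2]>lo)&(W2[...,2]<hi)];print(lo,len(q),cv2.minAreaRect(q[:,:2].astype(np.float32)*1000),q[:,2].mean())
E
```

```text
at 2.2667 [ 0.4535 -0.0021  0.2448] x-axis [ 0.999  -0.0452 -0.0016] shift cm [ 10.7683 -33.4141  14.9121]
0.014
0.035 1762 ((582.7374877929688, 24.534202575683594), (315.3448791503906, 260.6344299316406), 3.4939563274383545) 0.04182109800951239
0.0445 4826 ((585.7774658203125, 24.522445678710938), (302.8675842285156, 258.763671875), 3.5492424964904785) 0.04854720429306564
0.07 472 ((589.643798828125, 24.809043884277344), (252.30990600585938, 220.61187744140625), 3.5034677982330322) 0.07733156989258
```

View pics/w1.png

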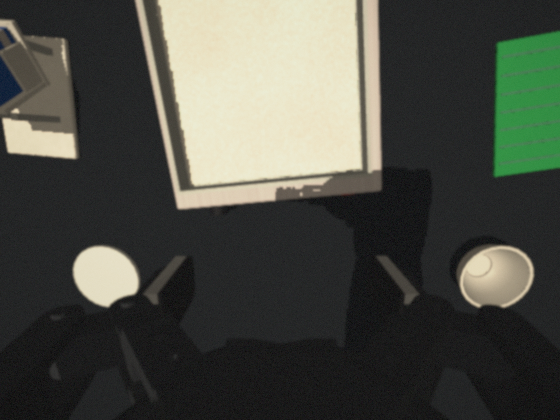

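Run:
```python
from h import *
np.set_printoptions(precision=3,suppress=True)
o=get_obs();print(o["joint_pos"],o["joint_vel"],o["eef_pos"],Rn.from_quat(o["tool_rot"]).as_matrix())
```

```text
[-0.046  0.142 -0.058  1.371  0.06   3.141] [-0.005 -0.025 -0.037  0.004 -0.003 -0.002] [ 0.455 -0.002  0.245] [[ 0.999 -0.045  0.003]
 [-0.045 -0.997  0.06 ]
 [ 0.    -0.06  -0.998]]
```

>>> {"api": "arm_command", "payload": {
  "translation": [
    [0,0,0]
  ],
  "turn": [0],
  "hand": [0]
}}

```text
clock: 2.4
eef_pos: [0.4534, -0.0021, 0.2446]
tool_rot: [0.999, -0.023, -0.0, -0.03]
ft_force: [-0.1, 0.3, -0.1]
grip_width: 0.0854
```

Run:
```python
from h import *
np.set_printoptions(precision=3,suppress=True)
o=get_obs();print(o["joint_pos"],o["joint_vel"],o["eef_pos"],Rn.from_quat(o["tool_rot"]).as_matrix())
```

```text
[-0.046  0.14  -0.061  1.372  0.06   3.141] [ 0.    -0.02  -0.027  0.011  0.     0.   ] [ 0.453 -0.002  0.245] [[ 0.999 -0.045  0.001]
 [-0.045 -0.997  0.06 ]
 [-0.002 -0.06  -0.998]]
```

>>> {"api": "arm_command", "payload": {
  "translation": [
    [0,0,0],
    [0,0,0],
    [0,0,0],
    [0,0,0],
    [0,0,0]
  ],
  "turn": [-0.12,-0.24,-0.36,-0.48,-0.6],
  "hand": [0,0,0,0,0]
}}

```text
clock: 2.82
eef_pos: [0.4522, -0.002, 0.2448]
tool_rot: [0.961, 0.277, 0.009, -0.029]
ft_force: [-0.0, 0.7, 0.5]
grip_width: 0.0855
```

>>> {"api": "arm_command", "payload": {
  "translation": [
    [0,0,0],
    [0,0,0],
    [0,0,0],
    [0,0,0],
    [0,0,0]
  ],
  "turn": [-0.12,-0.24,-0.36,-0.48,-0.6],
  "hand": [0,0,0,0,0]
}}

```text
clock: 3.23
eef_pos: [0.4522, -0.002, 0.2448]
tool_rot: [0.836, 0.548, 0.017, -0.025]
ft_force: [1.1, 0.9, -0.8]
grip_width: 0.0851
```

>>> {"api": "arm_command", "payload": {
  "translation": [
    [0,0,0],
    [0,0,0],
    [0,0,0],
    [0,0,0],
    [0,0,0]
  ],
  "turn": [-0.12,-0.24,-0.36,-0.48,-0.6],
  "hand": [0,0,0,0,0]
}}

```text
clock: 3.65
eef_pos: [0.4522, -0.0021, 0.2449]
tool_rot: [0.637, 0.771, 0.024, -0.019]
ft_force: [0.1, -0.2, 0.8]
grip_width: 0.0851
```

Run:
```python
from h import *
np.set_printoptions(precision=3,suppress=True)
o=get_obs();print(o["joint_pos"],o["eef_pos"],Rn.from_quat(o["tool_rot"]).as_matrix())
```

```text
[-0.046  0.137 -0.063  1.373  0.06   1.335] [ 0.452 -0.002  0.245] [[-0.189  0.982  0.001]
 [ 0.98   0.188  0.06 ]
 [ 0.059  0.012 -0.998]]
```

>>> {"api": "arm_command", "payload": {
  "translation": [
    [2.7,1.5,0.2],
    [5.4,3,0.4],
    [8.2,4.6,0.6],
    [11,6.1,0.7],
    [13.8,7.7,0.9]
  ],
  "turn": [-0.12,-0.24,-0.36,-0.48,-0.6],
  "hand": [0,0,0,0,0]
}}

```text
clock: 4.07
eef_pos: [0.503, 0.1491, 0.2452]
tool_rot: [0.381, 0.924, 0.028, -0.011]
ft_force: [0.5, -0.7, 0.1]
grip_width: 0.0855
```

>>> {"api": "arm_command", "payload": {
  "translation": [
    [0,0,0],
    [0,0,0],
    [0,0,0],
    [0,0,0],
    [0,0,0]
  ],
  "turn": [-0.12,-0.24,-0.36,-0.48,-0.625],
  "hand": [0,0,0,0,0]
}}

```text
clock: 4.48
eef_pos: [0.5027, 0.148, 0.2449]
tool_rot: [0.088, 0.996, 0.03, -0.002]
ft_force: [-0.1, 0.1, -0.2]
grip_width: 0.0848
```

Run:
```python
from h import *
np.set_printoptions(precision=3,suppress=True)
o=get_obs();print(o["joint_pos"],Rn.from_quat(o["tool_rot"]).as_matrix())
goto([.575,.333,.23])
```

```text
[0.252 0.267 0.1   1.388 0.058 0.428] [[-0.985  0.175  0.001]
 [ 0.174  0.983  0.06 ]
 [ 0.01   0.059 -0.998]]
at 4.4833 [0.503 0.148 0.245] x-axis [-0.985  0.174  0.01 ] shift cm [-3.914 19.358  2.596]
```

>>> {"api": "arm_command", "payload": {
  "translation": [
    [-0.8,3.9,0.5],
    [-1.6,7.8,1.0],
    [-2.4,11.6,1.5],
    [-3.2,15.5,2.0],
    [-3.9,19.3,2.6]
  ],
  "turn": [-0.01,-0.02,-0.03,-0.04,-0.04],
  "hand": [0,0,0,0,0]
}}

```text
clock: 4.9
eef_pos: [0.5768, 0.3333, 0.2304]
tool_rot: [0.071, 0.997, 0.03, -0.001]
ft_force: [0.0, 0.5, 0.8]
grip_width: 0.0854
```

>>> {"api": "arm_command", "payload": {
  "translation": [
    [0,0,0],
    [0,0,0]
  ],
  "turn": [0,0],
  "hand": [0,0]
}}

```text
clock: 5.07
eef_pos: [0.5757, 0.3336, 0.2273]
tool_rot: [0.069, 0.997, 0.029, -0.003]
ft_force: [-0.6, -0.7, 0.3]
grip_width: 0.0856
```

Run:
```python
from h import *
np.set_printoptions(precision=4,suppress=True)
goto([.5764,.3352,.1158])
im,D=camera("wrist");I=camera_info("wrist");save("w2",im);W=cloud(D,I)
hsv=cv2.cvtColor(im,cv2.COLOR_RGB2HSV)
m=(hsv[...,0]>95)&(hsv[...,0]<130)&(hsv[...,1]>120)&(hsv[...,2]>40)&(D>0)&(W[...,2]>.04)&(W[...,2]<.17)
B=W[m];print(len(B),B.min(0),B.max(0));rng=np.random.default_rng(0);R=B
for k in range(3):
    best=None
    if len(R)<60:break
    for _ in range(400):
        a=R[rng.choice(len(R),3,False)];n=np.cross(a[1]-a[0],a[2]-a[0]);n/=np.linalg.norm(n)+1e-12
        inl=abs((R-a[0])@n)<.002
        if best is None or inl.sum()>best.sum():best=inl
    Q=R[best];c=Q.mean(0);n=np.linalg.svd(Q-c,full_matrices=False)[2][2];n*=np.sign(n[2]);y=Q@[.134,.991,0]
    print(len(Q),"c",c,"n",n,"y range",np.percentile(y,[1,99]),"z",np.percentile(Q[:,2],[1,99]));R=R[~best]
```

```text
at 5.0667 [0.5757 0.3336 0.2273] x-axis [-0.9904  0.1381  0.0105] shift cm [-0.1653 -0.4739 11.1433]
5329 [0.539  0.3024 0.0851] [0.6378 0.3694 0.1562]
4225 c [0.5674 0.3382 0.1402] n [-0.5441  0.0706  0.836 ] y range [0.3828 0.4399] z [0.124  0.1549]
1098 c [0.6098 0.3329 0.1246] n [ 0.8284 -0.108   0.5496] y range [0.3836 0.4401] z [0.0869 0.1529]
```

View pics/w2.png

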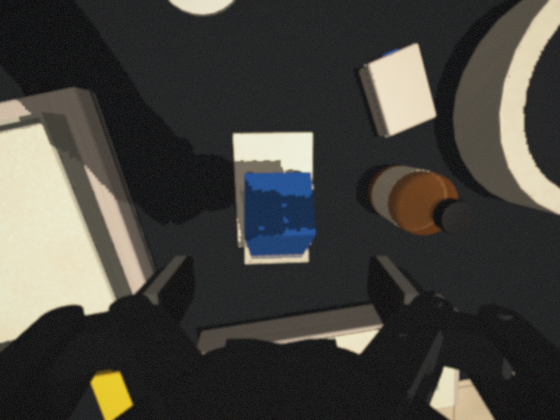

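>>> {"api": "arm_command", "payload": {
  "translation": [
    [0,-0.1,3],
    [-0.1,-0.2,6],
    [-0.1,-0.3,9],
    [-0.1,-0.3,10.4],
    [-0.1,-0.3,10.9]
  ],
  "turn": [0,0,0,0,0],
  "hand": [0,0,0,0,0]
}}

```text
clock: 5.53
eef_pos: [0.5749, 0.333, 0.1186]
tool_rot: [0.072, 0.997, 0.028, -0.004]
ft_force: [-0.5, -0.4, -0.3]
grip_width: 0.0855
```

>>> {"api": "arm_command", "payload": {
  "translation": [
    [0,0,0],
    [0,0,0],
    [0,0,0],
    [0,0,0],
    [0,0,0]
  ],
  "turn": [0,0,0,0,0],
  "hand": [0.1,0.3,0.6,1,1]
}}

```text
clock: 5.95
eef_pos: [0.5784, 0.3367, 0.1246]
tool_rot: [0.07, 0.997, 0.032, 0.001]
ft_force: [-2.0, 0.5, 5.9]
grip_width: 0.0579
```

>>> {"api": "arm_command", "payload": {
  "translation": [
    [0,0,0],
    [0,0,0],
    [0,0,0],
    [0,0,0],
    [0,0,0]
  ],
  "turn": [0,0,0,0,0],
  "hand": [1,1,1,1,1]
}}

```text
clock: 6.37
eef_pos: [0.5783, 0.3367, 0.1247]
tool_rot: [0.07, 0.997, 0.032, 0.001]
ft_force: [-1.6, -0.6, 6.1]
grip_width: 0.0583
```

Run:
```python
from h import *
np.set_printoptions(precision=4,suppress=True)
o=get_obs();print(o["joint_pos"],o["ft_force"],o["ft_torque"],o["grip_width"]);print(Rn.from_quat(o["tool_rot"]).as_matrix())
p=o["eef_pos"];goto(p+.08*np.array([-.54,.073,.839]));goto(p+[0,0,.1])
```

```text
[0.5028 0.5993 0.2971 1.2331 0.0521 0.6445] [-1.5891 -0.5871  6.1119] [-0.2706  0.3777 -0.0149] 0.05829229847151674
[[-0.9901  0.1402  0.006 ]
 [ 0.1403  0.9881  0.0627]
 [ 0.0029  0.063  -0.998 ]]
at 6.3667 [0.5783 0.3367 0.1247] x-axis [-0.9901  0.1403  0.0029] shift cm [ 4.3787  0.3941 -6.6877]
at 6.3667 [0.5783 0.3367 0.1247] x-axis [-0.9901  0.1403  0.0029] shift cm [ 0.0291  0.6296 -9.9801]
```

>>> {"api": "arm_command", "payload": {
  "translation": [
    [0.11,0.01,-0.17],
    [0.38,0.03,-0.59],
    [0.82,0.07,-1.25],
    [1.42,0.13,-2.17],
    [2.08,0.19,-3.18]
  ],
  "turn": [0,0,0,0,0],
  "hand": [1,1,1,1,1]
}}

```text
clock: 6.78
eef_pos: [0.5577, 0.3379, 0.1522]
tool_rot: [0.071, 0.997, 0.029, -0.001]
ft_force: [3.6, -0.7, -6.6]
grip_width: 0.0584
```

>>> {"api": "arm_command", "payload": {
  "translation": [
    [0.66,0.06,-1],
    [1.2,0.11,-1.84],
    [1.75,0.16,-2.68],
    [2.08,0.19,-3.18],
    [2.3,0.21,-3.51]
  ],
  "turn": [0,0,0,0,0],
  "hand": [1,1,1,1,1]
}}

```text
clock: 7.2
eef_pos: [0.5324, 0.3424, 0.1889]
tool_rot: [0.07, 0.997, 0.03, -0.003]
ft_force: [0.5, 0.7, -7.2]
grip_width: 0.0575
```

>>> {"api": "arm_command", "payload": {
  "translation": [
    [0,0,-0.3],
    [0,0,-0.8],
    [0,0,-1.3],
    [0,0,-1.6],
    [0,0,-1.7]
  ],
  "turn": [0,0,0,0,0],
  "hand": [1,1,1,1,1]
}}

```text
clock: 7.62
eef_pos: [0.5345, 0.3412, 0.2061]
tool_rot: [0.07, 0.997, 0.03, -0.001]
ft_force: [0.7, -0.2, -6.2]
grip_width: 0.0584
```

Run:
```python
from h import *
np.set_printoptions(precision=4,suppress=True)
o=get_obs();print(o["joint_pos"],o["eef_pos"],o["ft_force"],o["ft_torque"],o["grip_width"])
im,D=camera("scene");save("s2",cv2.resize(np.ascontiguousarray(im[150:330,300:480]),None,fx=3.2,fy=3.2,interpolation=cv2.INTER_CUBIC))
```

```text
[0.5428 0.4909 0.3292 1.3758 0.0511 0.6848] [0.5345 0.3412 0.2061] [ 0.6517 -0.1844 -6.1829] [-0.0055  0.0921  0.0132] 0.058365095532178966
```

View pics/s2.png

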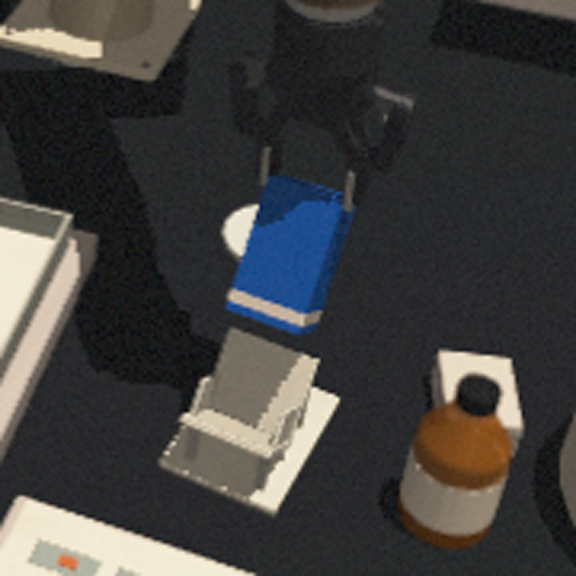

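>>> {"api": "arm_command", "payload": {
  "translation": [
    [0.12,-0.59,-0.04],
    [0.36,-1.76,-0.11],
    [0.72,-3.52,-0.22],
    [1.2,-5.87,-0.37],
    [1.76,-8.6,-0.54]
  ],
  "turn": [0,0,0,0,0],
  "hand": [1,1,1,1,1]
}}

```text
clock: 8.08
eef_pos: [0.5041, 0.2577, 0.2051]
tool_rot: [0.07, 0.997, 0.03, -0.002]
ft_force: [0.7, -1.1, -6.0]
grip_width: 0.0583
```

>>> {"api": "arm_command", "payload": {
  "translation": [
    [0.56,-2.74,-0.17],
    [1.12,-5.48,-0.34],
    [1.68,-8.21,-0.51],
    [2.24,-10.95,-0.68],
    [2.8,-13.7,-0.85]
  ],
  "turn": [-0.01,-0.03,-0.05,-0.07,-0.1],
  "hand": [1,1,1,1,1]
}}

```text
clock: 8.5
eef_pos: [0.4565, 0.1247, 0.2061]
tool_rot: [0.02, 0.999, 0.03, 0.0]
ft_force: [0.3, -0.5, -6.7]
grip_width: 0.0579
```

Run:
```python
from h import *
np.set_printoptions(precision=4,suppress=True)
o=get_obs();print(o["joint_pos"],o["ft_force"]);print(Rn.from_quat(o["tool_rot"]).as_matrix());goto([.418,.014,.205])
```

```text
[ 0.228   0.1826 -0.1094  1.2639  0.0583  0.2682] [ 0.3    -0.5231 -6.6717]
[[-0.9992  0.0397  0.0013]
 [ 0.0398  0.9974  0.0601]
 [ 0.0011  0.0601 -0.9982]]
at 8.5 [0.4565 0.1247 0.2061] x-axis [-0.9992  0.0398  0.0011] shift cm [  3.4088 -11.1973  -0.5551]
```

>>> {"api": "arm_command", "payload": {
  "translation": [
    [0.8,-2.7,-0.14],
    [1.6,-5.4,-0.27],
    [2.4,-7.9,-0.4],
    [3.0,-9.9,-0.5],
    [3.4,-11.2,-0.56]
  ],
  "turn": [-0.03,-0.05,-0.07,-0.09,-0.1],
  "hand": [1,1,1,1,1]
}}

```text
clock: 8.92
eef_pos: [0.4175, 0.0134, 0.2051]
tool_rot: [-0.029, 0.999, 0.03, 0.001]
ft_force: [-0.5, 1.8, -7.1]
grip_width: 0.0581
```

>>> {"api": "arm_command", "payload": {
  "translation": [
    [0,0,0],
    [0,0,0]
  ],
  "turn": [0,0],
  "hand": [1,1]
}}

```text
clock: 9.08
eef_pos: [0.4186, 0.0149, 0.2053]
tool_rot: [-0.028, 0.999, 0.03, 0.002]
ft_force: [-1.0, -0.5, -6.8]
grip_width: 0.0583
```

Run:
```python
from h import *
np.set_printoptions(precision=4,suppress=True)
o=get_obs();print(o["ft_force"]);print(Rn.from_quat(o["tool_rot"]).as_matrix());goto([.418,.014,.165])
im,D=camera("scene");I=camera_info("scene");W=cloud(D,I);save("s3",cv2.resize(np.ascontiguousarray(im[110:300,200:400]),None,fx=3,fy=3,interpolation=cv2.INTER_CUBIC))
hsv=cv2.cvtColor(im,cv2.COLOR_RGB2HSV)
m=(hsv[...,0]>95)&(hsv[...,0]<130)&(hsv[...,1]>110)&(hsv[...,2]>30)&(D>0)&(np.linalg.norm(W-[.45,.015,.15],axis=2)<.14)
B=W[m];print(len(B),np.percentile(B,[1,99],axis=0));R=B;rng=np.random.default_rng(0)
for k in range(2):
    best=None
    for _ in range(400):
        a=R[rng.choice(len(R),3,False)];n=np.cross(a[1]-a[0],a[2]-a[0]);n/=np.linalg.norm(n)+1e-12
        inl=abs((R-a[0])@n)<.0025
        if best is None or inl.sum()>best.sum():best=inl
    Q=R[best];c=Q.mean(0);n=np.linalg.svd(Q-c,full_matrices=False)[2][2];print(len(Q),c,n);R=R[~best]
```

```text
[-0.9671 -0.4973 -6.7512]
[[-0.9984 -0.0568  0.002 ]
 [-0.0566  0.9965  0.0607]
 [-0.0055  0.0605 -0.9982]]
at 9.0833 [0.4186 0.0149 0.2053] x-axis [-0.9984 -0.0566 -0.0055] shift cm [ 0.0892 -0.3324  4.0124]
853 [[ 0.4037 -0.0132  0.1335]
 [ 0.4914  0.0483  0.2322]]
448 [0.4589 0.0172 0.1899] [-0.8299 -0.0512 -0.5555]
156 [0.4371 0.0449 0.1728] [ 0.0702 -0.9975 -0.0122]
```

View pics/s3.png

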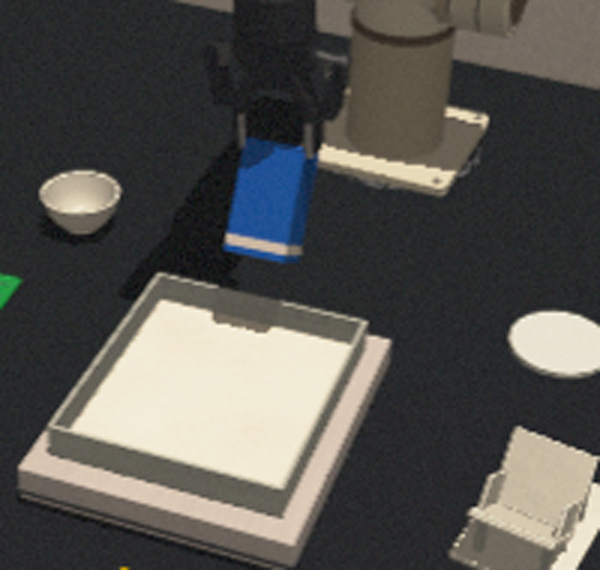

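>>> {"api": "arm_command", "payload": {
  "translation": [
    [0,-0.03,0.4],
    [0,-0.08,1.2],
    [0,-0.14,2.2],
    [0.1,-0.2,3.2],
    [0.1,-0.25,3.8]
  ],
  "turn": [0,0,0,0,0],
  "hand": [1,1,1,1,1]
}}

```text
clock: 9.55
eef_pos: [0.4173, 0.016, 0.1651]
tool_rot: [-0.03, 0.999, 0.03, 0.0]
ft_force: [-0.5, -0.4, -7.3]
grip_width: 0.0578
```

>>> {"api": "arm_command", "payload": {
  "translation": [
    [0,0,0.3],
    [-0.3,0,0.3],
    [-0.8,0,0.3],
    [-1.3,0,0.3],
    [-1.8,0,0.3]
  ],
  "turn": [0,0,0,0,0],
  "hand": [1,1,1,1,1]
}}

```text
clock: 9.97
eef_pos: [0.4363, 0.0168, 0.1651]
tool_rot: [-0.029, 0.999, 0.03, 0.001]
ft_force: [-6.8, 0.2, 7.7]
grip_width: 0.0582
```

>>> {"api": "arm_command", "payload": {
  "translation": [
    [-0.5,0,0],
    [-1,0,0],
    [-1.5,0,0],
    [-2,0,0],
    [-2.5,0,0]
  ],
  "turn": [0,0,0,0,0],
  "hand": [1,1,1,1,1]
}}

```text
clock: 10.38
eef_pos: [0.4629, 0.0182, 0.1675]
tool_rot: [-0.029, 0.999, 0.03, 0.004]
ft_force: [-6.2, 0.1, 11.6]
grip_width: 0.0577
```

```bash
cat >> h.py <<'E'
def tilt(cam="scene",r=.14):
    o=get_obs();im,D=camera(cam);W=cloud(D,camera_info(cam));hsv=cv2.cvtColor(im,cv2.COLOR_RGB2HSV)
    m=(hsv[...,0]>95)&(hsv[...,0]<130)&(hsv[...,1]>110)&(hsv[...,2]>30)&(D>0)&(np.linalg.norm(W-(o["eef_pos"]-[0,0,.045]),axis=2)<r)
    R=W[m];print("blue",len(R),np.percentile(R,[1,99],axis=0).round(4).tolist());rng=np.random.default_rng(0)
    for k in range(2):
        if len(R)<60: break
        best=None
        for _ in range(400):
            a=R[rng.choice(len(R),3,False)];n=np.cross(a[1]-a[0],a[2]-a[0]);n/=np.linalg.norm(n)+1e-12
            inl=abs((R-a[0])@n)<.0025
            if best is None or inl.sum()>best.sum():best=inl
        Q=R[best];c=Q.mean(0);n=np.linalg.svd(Q-c,full_matrices=False)[2][2];print(len(Q),c,n);R=R[~best]
    return im
E
python3 - <<'E'
from h import *
np.set_printoptions(precision=4,suppress=True)
o=get_obs();print(o["clock"],o["eef_pos"],o["ft_force"],o["ft_torque"]);tilt()
E
```

```text
10.3833 [0.4629 0.0182 0.1675] [-6.1959  0.1227 11.6274] [-0.0345  1.667  -0.0075]
blue 891 [[0.4275, -0.0113, 0.088], [0.5086, 0.05, 0.1932]]
415 [0.4888 0.0185 0.1481] [0.9478 0.0185 0.3183]
169 [0.4861 0.0231 0.1441] [0.945  0.0362 0.325 ]
```

>>> {"api": "arm_command", "payload": {
  "translation": [
    [-0.5,0,-0.2],
    [-1,0,-0.4],
    [-1.5,0,-0.5],
    [-2,0,-0.5],
    [-2.5,0,-0.4]
  ],
  "turn": [0,0,0,0,0],
  "hand": [1,1,1,1,1]
}}

```text
clock: 10.85
eef_pos: [0.4865, 0.0191, 0.1692]
tool_rot: [-0.029, 0.999, 0.03, 0.002]
ft_force: [-4.6, -0.4, 1.4]
grip_width: 0.0579
```

>>> {"api": "arm_command", "payload": {
  "translation": [
    [-0.4,0,0],
    [-0.7,0,0]
  ],
  "turn": [0,0],
  "hand": [1,1]
}}

```text
clock: 11.02
eef_pos: [0.4934, 0.0195, 0.1684]
tool_rot: [-0.029, 0.999, 0.03, 0.001]
ft_force: [-4.1, -0.5, -1.3]
grip_width: 0.0582
```

Run:
```python
from h import *
np.set_printoptions(precision=4,suppress=True)
o=get_obs();print(o["clock"],o["eef_pos"],o["ft_force"],o["ft_torque"]);tilt()
```

```text
11.0167 [0.4934 0.0195 0.1684] [-4.0905 -0.5129 -1.2746] [-0.4725  1.3927 -0.0314]
blue 898 [[0.4501, -0.0113, 0.0852], [0.5202, 0.0506, 0.194]]
425 [0.5096 0.0198 0.1469] [0.9863 0.0524 0.1565]
129 [0.4823 0.0475 0.14  ] [-0.0065 -0.9997 -0.0242]
```

>>> {"api": "arm_command", "payload": {
  "translation": [
    [-0.4,0,0],
    [-0.8,0,0],
    [-1.2,0,0],
    [-1.6,0,0]
  ],
  "turn": [0,0,0,0],
  "hand": [1,1,1,1]
}}

```text
clock: 11.4
eef_pos: [0.5112, 0.021, 0.1685]
tool_rot: [-0.03, 0.999, 0.031, 0.003]
ft_force: [-0.1, 0.5, -6.9]
grip_width: 0.0583
```

Run:
```python
from h import *
np.set_printoptions(precision=4,suppress=True)
o=get_obs();print(o["clock"],o["eef_pos"],o["ft_force"],o["ft_torque"]);tilt()
print(Rn.from_quat(o["tool_rot"]).as_matrix());goto([.59,.025,.20])
```

```text
11.4 [0.5112 0.021  0.1685] [-0.118   0.537  -6.9251] [-0.09    0.0106 -0.0167]
blue 922 [[0.468, -0.0101, 0.0849], [0.5381, 0.0522, 0.1945]]
452 [0.5272 0.0213 0.1461] [0.9836 0.0852 0.1589]
154 [0.5004 0.0496 0.1391] [ 0.0355 -0.9992 -0.0199]
[[-0.9982 -0.0597  0.0048]
 [-0.0593  0.9964  0.0612]
 [-0.0084  0.0608 -0.9981]]
at 11.45 [0.5122 0.021  0.1685] x-axis [-0.9982 -0.0594 -0.0096] shift cm [-7.8198  0.1194 -3.0748]
```

>>> {"api": "arm_command", "payload": {
  "translation": [
    [-0.4,0,-0.4],
    [-1.2,0,-1.1],
    [-2.4,0,-1.9],
    [-3.8,-0.1,-2.7],
    [-5,-0.1,-3.2]
  ],
  "turn": [0,0,0,0,0],
  "hand": [1,1,1,1,1]
}}

```text
clock: 11.87
eef_pos: [0.5612, 0.0208, 0.2016]
tool_rot: [-0.03, 0.999, 0.03, 0.003]
ft_force: [-0.1, 0.7, -5.9]
grip_width: 0.0581
```

>>> {"api": "arm_command", "payload": {
  "translation": [
    [-1,0,-0.2],
    [-1.6,0,-0.3],
    [-1.8,0,-0.3],
    [-1.8,0,-0.3]
  ],
  "turn": [0,0,0,0],
  "hand": [1,1,1,1]
}}

```text
clock: 12.2
eef_pos: [0.5773, 0.0217, 0.2031]
tool_rot: [-0.03, 0.999, 0.03, 0.001]
ft_force: [-0.4, -1.0, -7.0]
grip_width: 0.0582
```

>>> {"api": "arm_command", "payload": {
  "translation": [
    [0,0,-4],
    [0,0,0],
    [0,0,-4],
    [0,0,0],
    [0,0,0]
  ],
  "turn": [0,0,0,0,0],
  "hand": [1,1,1,1,1]
}}

```text
clock: 12.62
eef_pos: [0.5674, 0.0217, 0.1939]
tool_rot: [-0.029, 0.999, 0.031, -0.009]
ft_force: [0.5, 0.2, -11.0]
grip_width: 0.0578
```

Run:
```python
from h import *
np.set_printoptions(precision=4,suppress=True)
o=get_obs();print(o["clock"],o["eef_pos"],o["ft_force"],o["joint_vel"]);im=tilt()
save("s4",cv2.resize(np.ascontiguousarray(im[110:300,190:390]),None,fx=3,fy=3,interpolation=cv2.INTER_CUBIC))
```

```text
12.6167 [0.5674 0.0217 0.1939] [  0.5012   0.2178 -11.0071] [-0.0019  0.0048  0.2629  0.0304 -0.0004 -0.0044]
blue 1005 [[0.5227, -0.0088, 0.1098], [0.5912, 0.0605, 0.225]]
505 [0.5825 0.0229 0.1701] [0.9899 0.0599 0.1284]
161 [0.5526 0.0509 0.1656] [ 0.0516 -0.9982 -0.0308]
```

View pics/s4.png

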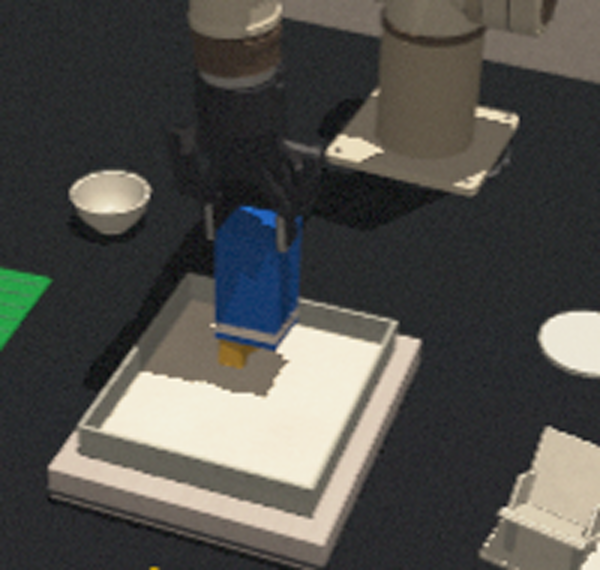

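>>> {"api": "arm_command", "payload": {
  "translation": [
    [0,0,-4.5],
    [0,0,-0.5],
    [0,0,-4.5],
    [0,0,-0.5],
    [0,0,-0.5]
  ],
  "turn": [0,0,0,0,0],
  "hand": [1,1,1,1,1]
}}

```text
clock: 13.08
eef_pos: [0.5747, 0.0213, 0.2058]
tool_rot: [-0.03, 0.999, 0.03, -0.001]
ft_force: [-1.0, -0.4, -4.0]
grip_width: 0.058
```

>>> {"api": "arm_command", "payload": {
  "translation": [
    [0,0,0],
    [0,0,0]
  ],
  "turn": [0,0],
  "hand": [1,1]
}}

```text
clock: 13.25
eef_pos: [0.5822, 0.0213, 0.2139]
tool_rot: [-0.03, 0.999, 0.03, 0.008]
ft_force: [0.6, -0.1, -2.0]
grip_width: 0.058
```

>>> {"api": "arm_command", "payload": {
  "translation": [
    [0,0,-4],
    [0,0,0],
    [0,0,-4],
    [0,0,0],
    [0,0,0]
  ],
  "turn": [0,0,0,0,0],
  "hand": [1,1,1,1,1]
}}

```text
clock: 13.67
eef_pos: [0.5738, 0.0213, 0.2047]
tool_rot: [-0.029, 0.999, 0.03, -0.002]
ft_force: [1.1, 0.0, -3.8]
grip_width: 0.0578
```

>>> {"api": "arm_command", "payload": {
  "translation": [
    [0,0,0],
    [0,0,0]
  ],
  "turn": [0,0],
  "hand": [1,1]
}}

```text
clock: 13.83
eef_pos: [0.5826, 0.0212, 0.2141]
tool_rot: [-0.03, 0.999, 0.03, 0.008]
ft_force: [0.4, -0.0, -1.7]
grip_width: 0.0579
```

Run:
```python
from h import *
np.set_printoptions(precision=4,suppress=True)
o=get_obs();print(o["clock"],o["eef_pos"],o["ft_force"]);im=tilt()
for c in ("scene",):
  print([(np.round(r["location"]),r["conf"]) for n in("bar1_centre",) for r in search_frame(c,n)[:4]])
```

```text
13.8333 [0.5826 0.0212 0.2141] [ 0.4173 -0.0184 -1.7086]
blue 1044 [[0.5415, -0.0083, 0.1324], [0.6191, 0.0544, 0.2387]]
547 [0.6029 0.0227 0.1926] [0.9704 0.0439 0.2374]
174 [0.5752 0.0506 0.1838] [ 0.0467 -0.9984 -0.0328]
[]
```

>>> {"api": "arm_command", "payload": {
  "translation": [
    [0,0,0],
    [0,0,0],
    [0,0,0],
    [0,0,0]
  ],
  "turn": [0,0,0,0],
  "hand": [1,1,1,1]
}}

```text
clock: 14.27
eef_pos: [0.5775, 0.0213, 0.2091]
tool_rot: [-0.03, 0.999, 0.03, 0.002]
ft_force: [-0.3, 0.9, -3.4]
grip_width: 0.058
```

Run:
```python
from h import *
np.set_printoptions(precision=4,suppress=True)
o=get_obs();print(o["clock"],o["eef_pos"],o["ft_force"],o["ft_torque"]);im=tilt()
print(get_obs()["ft_force"])
save("s5",cv2.resize(np.ascontiguousarray(im[150:300,190:350]),None,fx=4,fy=4,interpolation=cv2.INTER_CUBIC))
print(Rn.from_quat(o["tool_rot"]).as_matrix())
```

```text
14.2667 [0.5775 0.0213 0.2091] [-0.2664  0.851  -3.3669] [-0.098  -0.0088 -0.0695]
blue 1038 [[0.5361, -0.0088, 0.1273], [0.6116, 0.0542, 0.2332]]
534 [0.5973 0.0231 0.185 ] [0.975  0.056  0.2148]
175 [0.5691 0.0506 0.1802] [ 0.0511 -0.9979 -0.0387]
[ 0.2824 -0.1109 -3.1783]
[[-0.9982 -0.0592  0.0023]
 [-0.059   0.9964  0.0604]
 [-0.0059  0.0602 -0.9982]]
```

View pics/s5.png

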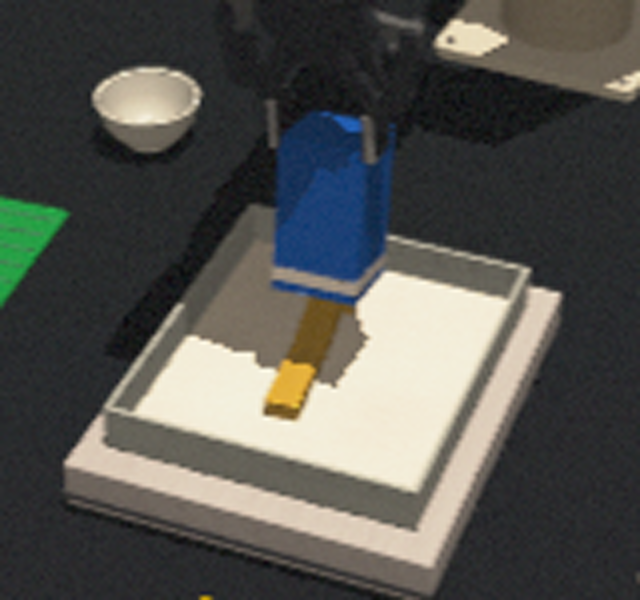

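>>> {"api": "arm_command", "payload": {
  "translation": [
    [0,0,-4],
    [0,0,0],
    [0,0,-4],
    [0,0,0],
    [0,0,0]
  ],
  "turn": [0,0,0,0,0],
  "hand": [1,1,1,1,1]
}}

```text
clock: 14.73
eef_pos: [0.569, 0.0214, 0.1999]
tool_rot: [-0.029, 0.999, 0.03, -0.008]
ft_force: [-0.6, 0.5, -3.9]
grip_width: 0.0581
```

>>> {"api": "arm_command", "payload": {
  "translation": [
    [0,0,0],
    [0,0,0],
    [0,0,0],
    [0,0,0],
    [0,0,0]
  ],
  "turn": [0,0,0,0,0],
  "hand": [1,1,1,1,1]
}}

```text
clock: 15.15
eef_pos: [0.5792, 0.0213, 0.2109]
tool_rot: [-0.03, 0.999, 0.03, 0.004]
ft_force: [0.1, -0.8, -2.6]
grip_width: 0.0579
```

Run:
```python
from h import *
np.set_printoptions(precision=4,suppress=True)
o=get_obs();print(o["clock"],o["eef_pos"],o["ft_force"]);im=tilt()
print(get_obs()["ft_force"])
```

```text
15.15 [0.5792 0.0213 0.2109] [ 0.1106 -0.7783 -2.5675]
blue 1039 [[0.5383, -0.0085, 0.1292], [0.6145, 0.0545, 0.2354]]
534 [0.5991 0.0232 0.1873] [0.9702 0.0592 0.2349]
171 [0.5709 0.0504 0.181 ] [ 0.0329 -0.9979 -0.0561]
[-0.5958 -0.0157 -2.0235]
```

```bash
cat >> h.py <<'E'
def weigh(n=8,c="top"):
    f=[]
    for _ in range(n): im,_d=camera(c); f.append(get_obs()["ft_force"][2])
    print("weight",np.mean(f),np.std(f)/n**.5); return im
E
python3 - <<'E'
from h import *
im=weigh(); W=cloud(_ if False else camera("scene")[1],camera_info("scene"))
E
```

```text
weight -2.055118988745475 0.2171372526077016
```

Run:
```python
from h import *
im,_=camera("scene");t,_=camera("top")
a=cv2.resize(np.ascontiguousarray(im[190:290,200:320]),(480,400),interpolation=cv2.INTER_CUBIC)
b=cv2.resize(np.ascontiguousarray(t[112:220,220:320]),(310,335),interpolation=cv2.INTER_CUBIC)
c=np.zeros((400,790,3),np.uint8);c[:,:480]=a;c[:335,480:]=b;save("s6",c)
goto([.5422,-.339,.205])
```

```text
at 15.75 [0.57700578 0.02128794 0.20857362] x-axis [-0.9982513  -0.05891799 -0.00479649] shift cm [  5.59895012 -35.71603872  -1.82550686]
```

View pics/s6.png

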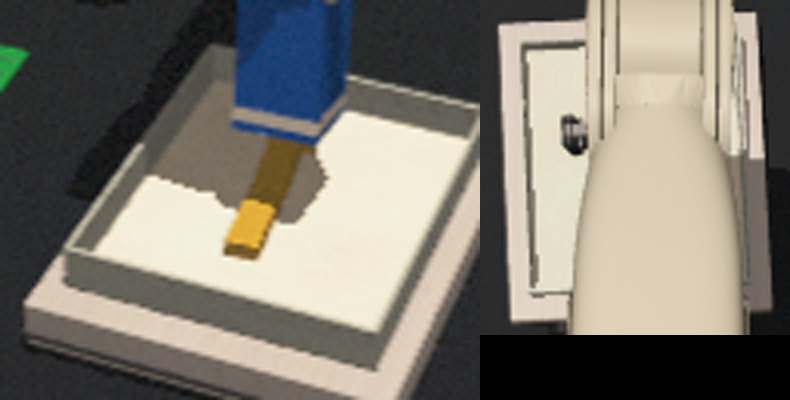

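>>> {"api": "arm_command", "payload": {
  "translation": [
    [0,-0.6,0],
    [0,-1.8,0],
    [0,-3.4,0],
    [0,-5,0],
    [0,-5.8,0]
  ],
  "turn": [0,0,0,0,0],
  "hand": [1,1,1,1,1]
}}

```text
clock: 16.17
eef_pos: [0.5804, -0.0392, 0.2049]
tool_rot: [-0.028, 0.999, 0.03, 0.001]
ft_force: [0.2, -0.4, -2.4]
grip_width: 0.0581
```

Run:
```python
from h import *
np.set_printoptions(precision=4,suppress=True)
weigh(6)
im,D=camera("scene");W=cloud(D,camera_info("scene"));h=cv2.cvtColor(im,cv2.COLOR_RGB2HSV)
m=(h[...,0]>10)&(h[...,0]<28)&(h[...,1]>140)&(abs(W[...,0]-.59)<.13)&(abs(W[...,1]-.025)<.12)&(W[...,2]>.04)&(W[...,2]<.15)
n,l,s,c=cv2.connectedComponentsWithStats(m.astype(np.uint8))
for i in range(1,n):
    if s[i,4]>5: Q=W[l==i];print(s[i],Q.min(0),Q.max(0),cv2.minAreaRect(Q[:,:2].astype(np.float32)*1000))
save("s7",cv2.resize(np.ascontiguousarray(im[190:290,200:320]),(720,600),interpolation=cv2.INTER_CUBIC))
tilt()
goto([.5422,-.339,.205])
```

```text
weight -2.4732846268624726 0.15617420363323992
[257 212  27  43 381] [ 0.4688 -0.0191  0.0461] [0.6563 0.0319 0.0758] ((561.8922119140625, 8.691659927368164), (190.3978271484375, 29.628074645996094), 7.941009998321533)
blue 1029 [[0.5396, -0.0659, 0.1229], [0.6153, -0.0024, 0.23]]
494 [ 0.6007 -0.0335  0.1819] [0.9703 0.0948 0.2224]
198 [ 0.5716 -0.0064  0.1755] [ 0.0586 -0.998  -0.0253]
at 16.5667 [ 0.5805 -0.0358  0.2053] x-axis [-0.9982 -0.06   -0.0051] shift cm [  5.6401 -29.9795  -1.8169]
```

>>> {"api": "arm_command", "payload": {
  "translation": [
    [0.2,-1.2,-0.1],
    [0.6,-3.6,-0.2],
    [1.2,-7.2,-0.4],
    [1.8,-10.8,-0.65],
    [2.4,-14.4,-0.9]
  ],
  "turn": [0,0,0,0,0],
  "hand": [1,1,1,1,1]
}}

```text
clock: 16.98
eef_pos: [0.5647, -0.1833, 0.2055]
tool_rot: [-0.03, 0.999, 0.03, 0.002]
ft_force: [0.4, 0.6, -2.8]
grip_width: 0.0577
```

>>> {"api": "arm_command", "payload": {
  "translation": [
    [0.6,-3.6,-0.2],
    [1.2,-7.2,-0.4],
    [1.8,-10.8,-0.6],
    [2.3,-13.8,-0.8],
    [2.6,-15.6,-0.9]
  ],
  "turn": [0,0,0,0,0],
  "hand": [1,1,1,1,1]
}}

```text
clock: 17.4
eef_pos: [0.547, -0.3437, 0.2045]
tool_rot: [-0.028, 0.999, 0.029, 0.001]
ft_force: [0.0, -0.7, -1.8]
grip_width: 0.0583
```

>>> {"api": "arm_command", "payload": {
  "translation": [
    [0,0,0],
    [0,0,0],
    [0,0,0]
  ],
  "turn": [0,0,0],
  "hand": [1,1,1]
}}

```text
clock: 17.65
eef_pos: [0.5481, -0.3391, 0.2046]
tool_rot: [-0.03, 0.999, 0.031, 0.001]
ft_force: [0.2, 0.9, -2.1]
grip_width: 0.0582
```

Run:
```python
from h import *
np.set_printoptions(precision=4,suppress=True)
weigh(4);print(camera("scene")[1].shape, [ (np.round(r["location"]),round(r["conf"],2)) for r in spot_point("scene","mat_top")[:2]])
tilt();goto([.548,-.338,.12]);print(get_obs()["ft_force"])
```

```text
weight -2.425794419496316 0.2551535724378041
(420, 560) [(array([211., 173.]), 0.72), (array([287., 378.]), 0.38)]
blue 933 [[0.5085, -0.3698, 0.1193], [0.5838, -0.3066, 0.2279]]
395 [ 0.5702 -0.3371  0.182 ] [0.9753 0.0569 0.2136]
257 [ 0.5393 -0.3109  0.1725] [ 0.0912 -0.9956 -0.0191]
at 18.0 [ 0.5486 -0.3386  0.2051] x-axis [-0.9982 -0.0604 -0.0052] shift cm [ 0.1009 -0.4465  8.4942]
[-0.0886  0.4495 -3.3348]
```

>>> {"api": "arm_command", "payload": {
  "translation": [
    [0,-0.1,2],
    [0,-0.3,4.5],
    [0,-0.4,7],
    [0,-0.5,8.8],
    [0.1,-0.6,9.6]
  ],
  "turn": [0,0,0,0,0],
  "hand": [1,1,1,1,1]
}}

```text
clock: 18.42
eef_pos: [0.5463, -0.3381, 0.1053]
tool_rot: [-0.03, 0.999, 0.032, -0.001]
ft_force: [-0.1, -1.0, -3.1]
grip_width: 0.0583
```

>>> {"api": "arm_command", "payload": {
  "translation": [
    [0,0,0.4],
    [0,0,0.8],
    [0,-0.1,1.2],
    [0,-0.1,1.6],
    [0,-0.1,2.0]
  ],
  "turn": [0,0,0,0,0],
  "hand": [1,1,1,1,1]
}}

```text
clock: 18.83
eef_pos: [0.5554, -0.3388, 0.0992]
tool_rot: [-0.031, 0.999, 0.029, 0.011]
ft_force: [4.1, 10.4, 35.8]
grip_width: 0.0579
```

Run:
```python
from h import *
np.set_printoptions(precision=4,suppress=True)
o=get_obs();print(o["clock"],o["eef_pos"],o["ft_force"],o["ft_torque"]);tilt()
```

```text
18.8333 [ 0.5554 -0.3388  0.0992] [ 4.0522 10.4331 35.822 ] [ 2.7562 -0.5085 -0.2777]
blue 855 [[0.511, -0.37, 0.0084], [0.5841, -0.3065, 0.123]]
342 [ 0.5736 -0.3381  0.0761] [0.9854 0.0152 0.1698]
232 [ 0.5428 -0.3118  0.0695] [ 0.0801 -0.9964 -0.0281]
```

>>> {"api": "arm_command", "payload": {
  "translation": [
    [-0.4,0,-0.2],
    [-0.8,0,-0.2],
    [-1.2,0,-0.2],
    [-1.6,0,-0.2],
    [-2,0,-0.2]
  ],
  "turn": [0,0,0,0,0],
  "hand": [1,1,1,1,1]
}}

```text
clock: 19.3
eef_pos: [0.5694, -0.3387, 0.0955]
tool_rot: [-0.03, 0.999, 0.029, 0.004]
ft_force: [-2.5, 1.5, 3.6]
grip_width: 0.058
```

Run:
```python
from h import *
np.set_printoptions(precision=4,suppress=True)
o=get_obs();print(o["clock"],o["eef_pos"],o["ft_force"],o["ft_torque"]);tilt()
```

```text
19.3 [ 0.5694 -0.3387  0.0955] [-2.5455  1.5325  3.5906] [ 0.4196  1.0595 -0.0553]
blue 834 [[0.5211, -0.3714, 0.0066], [0.5871, -0.307, 0.12]]
330 [ 0.5816 -0.3379  0.0701] [0.9994 0.0137 0.031 ]
228 [ 0.5508 -0.3118  0.0687] [ 0.083  -0.9962 -0.025 ]
```

>>> {"api": "arm_command", "payload": {
  "translation": [
    [0,0,-0.1],
    [0,0,-0.1],
    [0,0,-0.1],
    [0,0,-0.1],
    [0,0,-0.1]
  ],
  "turn": [0,0,0,0,0],
  "hand": [0.6,0.2,0,0,0]
}}

```text
clock: 19.77
eef_pos: [0.5682, -0.3389, 0.0921]
tool_rot: [-0.029, 0.999, 0.03, 0.002]
ft_force: [0.6, -0.3, 0.0]
grip_width: 0.0855
```

>>> {"api": "arm_command", "payload": {
  "translation": [
    [0,0,0],
    [0,0,0],
    [0,0,0]
  ],
  "turn": [0,0,0],
  "hand": [0,0,0]
}}

```text
clock: 20.02
eef_pos: [0.5677, -0.3385, 0.0915]
tool_rot: [-0.029, 0.999, 0.03, 0.001]
ft_force: [-0.1, -0.6, 0.3]
grip_width: 0.0853
```

Run:
```python
from h import *
np.set_printoptions(precision=4,suppress=True)
o=get_obs();print(o["clock"],o["eef_pos"],o["ft_force"],o["grip_width"]);tilt();print(Rn.from_quat(o["tool_rot"]).as_matrix())
```

```text
20.0167 [ 0.5677 -0.3385  0.0915] [-0.0817 -0.5612  0.317 ] 0.08531777444402369
blue 842 [[0.5257, -0.3678, 0.0029], [0.5907, -0.3036, 0.1186]]
320 [ 0.5861 -0.3347  0.0691] [-0.999  -0.0407  0.0196]
215 [ 0.5563 -0.3093  0.0646] [-0.0586  0.9981 -0.0178]
[[-0.9983 -0.059   0.0011]
 [-0.0588  0.9964  0.0606]
 [-0.0047  0.0604 -0.9982]]
```

>>> {"api": "arm_command", "payload": {
  "translation": [
    [0,0.1,-1.5],
    [0,0.2,-3.5],
    [0,0.4,-6.5],
    [0,0.6,-9.5],
    [0,0.7,-12]
  ],
  "turn": [0,0,0,0,0],
  "hand": [0,0,0,0,0]
}}

```text
clock: 20.48
eef_pos: [0.5674, -0.3388, 0.2139]
tool_rot: [-0.03, 0.999, 0.03, 0.002]
ft_force: [0.3, -0.9, 0.7]
grip_width: 0.0853
```

>>> {"api": "arm_command", "payload": {
  "translation": [
    [0,0,-2],
    [0,0,-3],
    [0,0,-3]
  ],
  "turn": [0,0,0],
  "hand": [0,0,0]
}}

```text
clock: 20.73
eef_pos: [0.5685, -0.3415, 0.2455]
tool_rot: [-0.03, 0.999, 0.028, 0.004]
ft_force: [-0.3, -0.8, 0.6]
grip_width: 0.0854
```

Run:
```python
from h import *
np.set_printoptions(precision=4,suppress=True)
o=get_obs();print(o["clock"],o["eef_pos"],o["ft_force"]);im=tilt(r=.25);save("fin",im)
```

```text
20.7333 [ 0.5685 -0.3415  0.2455] [-0.3122 -0.8472  0.5592]
blue 905 [[0.5251, -0.3678, 0.0034], [0.5908, -0.3053, 0.1175]]
340 [ 0.586  -0.3358  0.0678] [-0.9984 -0.057   0.0059]
232 [ 0.5565 -0.3094  0.0695] [-0.0938  0.9956 -0.009 ]
```

View pics/fin.png

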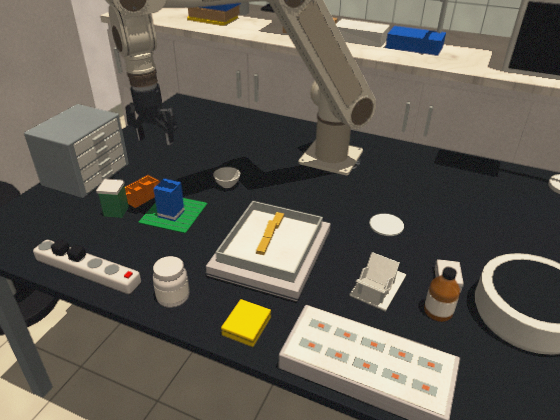

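```bash
python3 -c "
from workcell import *
print(job_done())"
```

```text
the job is handed in; nothing more can be done
None
```

The job is handed in at about 20.7 s: the three brass bars are in the tray, and the empty cup stands mouth down on the green mat, let go.

**What I did:**
- **Grip:** I took the cup out of the rack along its own axis. The tool cannot be tilted on command, so I gripped about 33° off the cup's axis, more than the 25° advised. The grip held.
- **Straightening:** I hooked the cup's mouth over the tray's near rim to pivot it in the grip to about 9° off upright. It still weighed about 6.9 N afterwards, so all the bars were still in.
- **Shaking:** I shook it over the tray in 40 mm strokes, with the mouth about 50 to 105 mm above the tray floor. The upper end is at the limit of a hand's breadth.
- **Placing:** I pressed and dragged the cup level on the mat, then opened the gripper and backed off.

**Last checks:**
- **Bars:** The held weight averaged 2.1 to 2.5 N, close to the empty cup's 2.16 N. The brass in the tray measured about 190 by 30 mm, which fits three 60 mm bars end to end, and the final picture shows them.
- **Cup:** It stands within about 1° of level, roughly 15 mm from the middle of the mat, with the gripper clear above it. The bystanders look unmoved.

**What went wrong:** On the way out the last joint hit its range limit. This left the tool tilted about 3.5° for the rest of the run. It did not affect the result.

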